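# Load the caulking gun with the cartridge that still has sealant

### The job

Load the caulking gun that is clamped in the vise: two look-alike cartridges lie in the wooden rack, one still holding sealant and one spent, so heft them and take the heavier. Lay it in the gun's sloping cradle with its nozzle through the slot of the front plate (the spent one stays in, or goes back to, a place in the rack), then slide the plunger rod in by its bent end until you feel it come up against the piston inside, and leave it bearing on the piston with the cartridge pushed fully home against the front plate. Press gently so that no sealant is squeezed out, and leave the other things on the bench alone.

Things in the scene. Friction and masses are not known exactly. Their poses are not given: they have to be found in the camera images.
- cartridge_1: White cartridge, two orange bands. Stiff barrel 46 mm in diameter, 145 mm long, 2 mm wall, with a 50 mm tapering nozzle (18 mm thick at its root). Origin on the axis, mid-barrel; x runs along the axis to the open rear end (nozzle to -x), z up as it lies in the rack. Front shoulder at x = -72.5 mm, rear rim at +72.5 mm; grip it across y, 46 mm wide.
- cartridge_2: The other cartridge, identical to look at; same frame and sizes. One weighs 0.3 to 0.42 kg, the spent one under 0.12 kg; either may lie in either place. In the one with sealant a piston sits 20 to 75 mm down the 42 mm bore from the rear rim, to be felt only; in the spent one it is 100 mm or more down.
- rack: Plywood rack, 160 x 190 mm, fixed to the bench, with two pairs of V rests 106 mm apart; the rests stand 39 to 57 mm either side of the middle, which is free for the fingers. Origin at the centre of its underside; x along the cartridges (nozzles to -x).
- slot_left (a point): Where the centre of a cartridge lies in the rack's +y place, 52 mm above the bench (board top 12 mm above it).
- slot_right (a point): The same for the rack's -y place.
- gun: Red open-frame caulking gun, fixed, its grip clamped in a blue bench vise. Origin: where the centre of a fully home cartridge's barrel lies, on the rod's line. x runs up the rod's line, 30 degrees above level, from nozzle (-x) to the rod's bent end (+x); z is square to it, out of the cradle's open top; y across. A home cartridge has the gun's axes.
- front_plate (a point): Centre of the front plate's inner face, at the gun's x = -72.5 mm: the home cartridge's shoulder stops here. Plate 54 mm wide, top at z = +15 mm; U slot 24 mm wide, open upwards, for the nozzle. From it two 6 mm rails (centres y = +-18, z = -18 mm) run to the rear plate and carry the cartridge; nothing else beside or above it.
- rear_plate (a point): Centre of the rear plate's inner face, at the gun's x = +107.5 mm; 52 mm wide, top at z = +24 mm. The vise lies below and behind it. A cartridge may stay a little up the slope when let go; the rod pushes it home.
- plunger (a joint): How far the rod is pushed in, 0 (drawn back) to 0.15 m, along the gun's -x; starts drawn back to within 10 mm. Slides with about 3 N of friction, stays where left. Once on the piston it meets a springy resistance of about 2 N per mm; sealant is squeezed out if it presses there with more than 18 N.
- plunger_face (a point): Centre of the front face of the rod's 33 mm pressure disc (it faces the gun's -x), 8 mm in front of the rear plate's inner face when drawn back.
- rod_hook (a point): On the bent end of the rod: an 8 mm round bar standing along the gun's z, from the rod's line up to 56 mm above it; this point lies 34 mm above the rod's line, with at least 40 mm free all round at the start (25 mm to the ratchet housing at the deepest).
- solvent_tin: Green tin, 68 mm in diameter, 100 mm tall. Origin at the centre of its underside. Not to be moved.
- tape_measure: Yellow tape measure, 70 x 36 x 62 mm. Origin at the centre of its underside. Not to be moved.
- hammer: Hammer lying on the bench. Not to be moved.

How it is judged:
By the outcome, as a careful person would: the job done as asked, in the order asked, and still so for the second after the job is handed in, with the robot touching nothing.
It also fails if it takes over 67 s, if anything falls off the work surface, if the arm or the gripper's body presses on something with over 40 N, if the wrist force passes 120 N, or if a joint passes its speed limit or range.

### The arm

A 7-joint arm with a two-finger parallel gripper is mounted at the origin on the work surface. World frame = base frame: x ahead of the robot, y to its left, z up, the work surface at z = 0. Lengths are in m, angles in rad, forces in N, time in s.
With the tool pointing down it reaches from about 0.35 to 0.775 m from the base axis. Payload 3.1 kg.
Tool frame: the origin (TCP) lies midway between the tips of the shut fingers; the grasp point (between the pads) lies 19 mm behind it; z points along the fingers, y is the line along which they close (so a half turn about z gives the same grasp; the last joint's range is limited). The gripper opens to 85 mm and grips with 20 to 120 N. Pads are 22 mm wide; open, the fingers measure 114 mm over their backs; the gripper's body (76 mm by 85 mm) begins 54 mm behind the grasp point. The pads swing forward as they close: fully open they stand 13 mm farther back than shut.
Start: joints at [1.29, 0.311, 0.014, 1.512, -0.004, 1.319, -0.027], TCP at [0.13, -0.534, 0.231] pointing down, gripper open.
Joint ranges: [-2.7, 2.7], [-0.3, 1.91], [-1.27, 1.3], [0.12, 2.57], [-1.44, 4.58], [0.2, 2.03], [-3.05, 3.05]. Speed limits (rad/s): [2.79, 2.79, 3.14, 3.14, 3.14, 3.14, 3.14].

### API

Orientations are given as a unit quaternion [w, x, y, z].
In Python, from station import * gives the robot as it stands.
- The arm moves only by the tool send_rows, never from a script. Its argument "moves" is a list of rows, each an object of numbers: "x", "y", "z": the shift along the tool's x, y, z in units of 0.8 m (1.0 is 0.8 m); "rx", "ry", "rz": the turn, a rotation vector about the tool's x, y, z in units of 2 rad (1.0 is 2 rad); "hand": the opening, from 0 (shut) to 1 (fully open). A call has 1 to 12 rows; each row shifts and turns the commanded pose from where the row before left it, along the tool's axes as they then stand; what a row does not reach is not made up. A row lasts 1/10 s, in which the tool goes at most 50 mm and 8.59 degrees, less where a joint would pass 70% of its speed; a pose out of reach is approached as far as the arm can. A call with a number of a shift or a turn outside -1 to 1 is refused whole. A call with a gripper value outside its range is refused whole. The fingers move at their own pace and stop on an object; "squeeze" is the grip in N (left out, the last holds). Time passes only in rows, so rows that do not move let the fingers close. It gives the time, the measured TCP pose, the force, the opening and the grip force at its end, in the units of the state.
- get_state(): the state, without advancing time (a new reading comes with each control period).
- get_image(name): name is "side" or "top"; returns the picture (400x640x3 uint8, red, green, blue); there is no depth.
- get_calibration(name): a dict with "fovy" (degrees; the focal length in pixels is half the picture's height over the tangent of half this angle, whatever the lens; pixels are square), "cx", "cy" (the principal point, pixels), "xyz" and "rotation" of the camera in the world. Camera axes: x right, y up, looking along -z (the intrinsics and any distortion apply to the point x, -y, -z); pixel columns grow to the right and rows downward; lengths in m; the calibration is good to about 2 mm. A picture is of the moment at which its call begins. get_calibration takes no time and is no camera call.
- job_done(): hands the job in; it is judged then, once.
The state is a dict: "t": time; "q": joint angles; "qd": joint speeds; "joint_torque": joint torques, N m; "eef_pos": TCP position; "orientation": TCP orientation; "wrist_force": force on the tool from outside, world axes, zero at the start; "ft_torque": the same for the moment, N m; "grip_width": opening from 0.0 (shut) to 1.0 (fully open); "grip_force": force on a finger pad.
Only numpy, scipy, OpenCV 4.12 (cv2) and the standard library are available. Lean on these libraries where they do the work, as an engineer would, in place of code of your own. Each camera call takes 0.05 s, during which the arm holds its last target. There are 200 camera calls.

## Working session

There is one attempt and no reset: what is moved stays moved. The work goes in short steps, Python scripts to look and compute and a tool call to move; the robot and the scene stay as the last step left them, time stands still between calls to the robot, and variables do not carry over. Pictures are saved under pics/ and viewed, at most 12 in all, crops included, and the job is handed in when it is done.

Besides the shell and the picture viewer there is one more tool, called as a command line: name --argument value ..., lists and objects as JSON in quotes. send_rows: Moves the arm, as the interface text tells. Shifts and turns lie within -1 to 1; 1 stands for 0.8 m of shift or 2 rad of turn. Its arguments: {"type":"object","properties":{"moves":{"type":"array"},"squeeze":{"type":"number"}},"required":["moves"]}

```bash
mkdir -p pics; ls; python3 - <<'E'
from station import *
import cv2
for n in("side","top"):
    print(n,get_calibration(n)); cv2.imwrite(f"pics/{n}0.png",get_image(n)[:,:,::-1])
print(get_state())
E
```

```text
pics
side {'fovy': 49.83476064017808, 'cx': 317.6327975398044, 'cy': 197.5743188963244, 'xyz': array([0.04042441, 0.76951671, 1.03870647]), 'rotation': array([-0.26738178, -0.12037487,  0.37857019,  0.87789606])}
top {'fovy': 48.8970897213981, 'cx': 325.9957689047593, 'cy': 198.50042031030466, 'xyz': array([ 3.51695380e-01, -6.13178398e-04,  1.56514684e+00]), 'rotation': array([ 0.7083026 ,  0.06082542, -0.05491187, -0.7011365 ])}
{'t': 0.1, 'q': array([ 1.29034386,  0.31163544,  0.01399831,  1.51290118, -0.00437732,
        1.31919394, -0.02717988]), 'qd': array([ 0.00179728, -0.00120498, -0.00072516, -0.00332587,  0.00095813,
        0.00022827,  0.00019261]), 'joint_torque': array([ 3.19145929e-04, -3.80855441e+01,  1.46608581e-01, -2.31243271e+01,
        1.23167457e-02,  8.07371194e-03, -4.76895946e-05]), 'eef_pos': array([ 0.12991831, -0.53376372,  0.23033354]), 'orientation': array([-1.03815685e-03,  9.92876773e-01,  1.19141102e-01, -1.80989026e-04]), 'wrist_force': array([-0.21850729,  0.07928757,  0.36382579]), 'ft_torque': array([-0.013882  ,  0.00880749, -0.04411922]), 'grip_force': 0.0, 'grip_width': 1.0022896566563717}
```

View pics/side0.png

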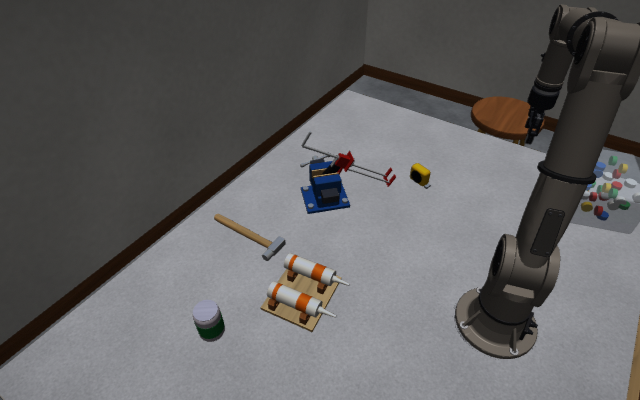

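View pics/top0.png

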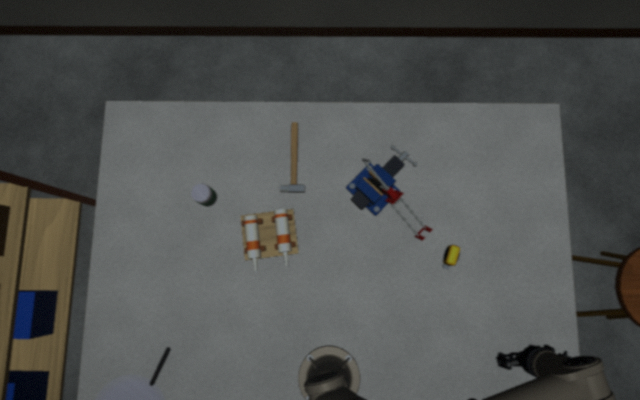

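The side view shows the rack with both cartridges near (305,290), and the gun from hook (305,135) to front plate (390,178). In the top view the rack is near (270,233), and the gun runs from the bent end (365,160) to the front plate (424,233). I'll enlarge both.

```bash
cat > h.py <<'E'
import numpy as np, cv2
from station import *
from scipy.spatial.transform import Rotation as R
from scipy.optimize import least_squares
def rq(q): return R.from_quat(np.asarray(q)[[1,2,3,0]])
def cam(n):
    c=get_calibration(n); return c,200/np.tan(np.radians(c['fovy'])/2)
def proj(n,P):
    c,f=cam(n); p=rq(c['rotation']).inv().apply(np.atleast_2d(P)-c['xyz'])
    return np.c_[c['cx']+f*p[:,0]/-p[:,2], c['cy']-f*p[:,1]/-p[:,2]]
def onz(n,uv,z):
    c,f=cam(n); d=rq(c['rotation']).apply([(uv[0]-c['cx'])/f,-(uv[1]-c['cy'])/f,-1])
    return c['xyz']+d*(z-c['xyz'][2])/d[2]
def tri(us,ut):
    r=least_squares(lambda P:np.r_[proj('side',P)[0]-us,proj('top',P)[0]-ut],[.5,0,.1]); return r.x,r.fun
def crop(im,x,y,w,h,s): return cv2.resize(im[y:y+h,x:x+w],None,fx=s,fy=s,interpolation=cv2.INTER_CUBIC)
E
python3 - <<'E'
from h import *
s=cv2.imread('pics/side0.png');t=cv2.imread('pics/top0.png')
a=np.hstack([crop(s,290,120,114,100,3.5),crop(t,340,140,114,100,3.5)])
b=np.hstack([crop(s,250,245,114,85,3.5),crop(t,220,195,114,85,3.5)])
im=np.vstack([a,b]); print(im.shape); cv2.imwrite('pics/m1.png',im[:600,:800])
E
```

```text
(648, 798, 3)
```

View pics/m1.png

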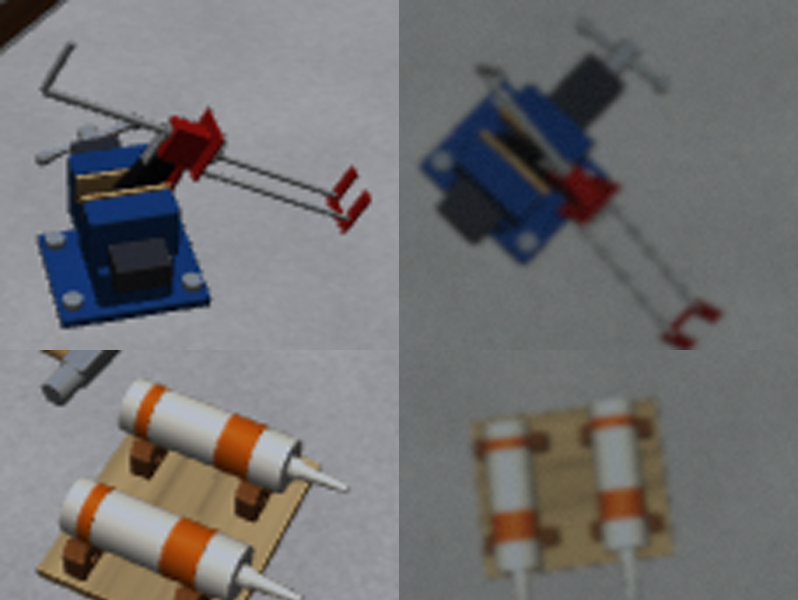

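The enlarged crops show both cartridges with nozzles toward the robot. On the gun the hook tip is at crop (71,46), the rails are clear, and the prong tops are at (350,170) and (365,195). I'll fit the poses and check them with an overlay.

```bash
cat >> h.py <<'E'
B=R.from_euler('y',-30,degrees=True)
def gunw(p,L): return np.array(p[:3])+(R.from_euler('z',p[3])*B).apply(np.atleast_2d(L))
def cartw(p,L): return np.array([p[0],p[1],.052])+R.from_euler('z',p[2]).apply(np.atleast_2d(L))
def full(px,py,x0,y0,s=3.5): return np.array([x0+(px+.5)/s-.5,y0+(py+.5)/s-.5])
def ld(n,a,b,p):  # signed distances of picture points p from line through projected a,b
    A,C=proj(n,np.vstack([a,b])); d=(C-A)/np.linalg.norm(C-A); q=np.atleast_2d(p)-A; return q[:,0]*d[1]-q[:,1]*d[0]
E
cat > fit.py <<'E'
from h import *
S=lambda x,y:full(x,y,290,120); T=lambda x,y:full(x-399,y,340,140)
rail={('side',-18):[S(225,159),S(325,192)],('side',18):[S(212,175),S(338,217)],('top',-18):[T(618,217),T(690,295)],('top',18):[T(587,232),T(665,319)]}
def res(p):
    r=[]
    for (n,y),pts in rail.items(): r+=list(ld(n,gunw(p,[-72.5e-3,y/1e3,-.018]),gunw(p,[.1075,y/1e3,-.018]),pts))
    for n,L,q in [('side',(-.075,-.0195,.015),S(350,171)),('side',(-.075,.0195,.015),S(365,195)),('top',(-.075,-.0195,.015),T(713,312)),('top',(-.075,.0195,.015),T(682,341))]:
        r+=list(proj(n,gunw(p,L))[0]-q)
    return r
p0=list(tri(S(280,170),T(640,270))[0])+[.8]; print(p0)
g=least_squares(res,p0,loss='soft_l1'); print('gun',g.x.round(4),np.round(res(g.x),1))
tip,e=tri(S(71,46),T(485,68)); print('hooktip',tip,e, 'local',(R.from_euler('z',g.x[3])*B).inv().apply(tip-g.x[:3]))
S=lambda x,y:full(x,y-350,250,245); T=lambda x,y:full(x-399,y-350,220,195)
cs=[]
for rs,ss,rt,st in [((80,507),(240,570),(505,424),(517,570)),((137,405),(291,457),(610,403),(627,548))]:
    f=lambda p:np.r_[proj('side',cartw(p,(.0725,0,0)))[0]-S(*rs),proj('side',cartw(p,(-.0725,0,0)))[0]-S(*ss),proj('top',cartw(p,(.0725,0,0)))[0]-T(*rt),proj('top',cartw(p,(-.0725,0,0)))[0]-T(*st)]
    c=least_squares(f,[.5,.15,0]); cs.append(c.x); print('cart',c.x.round(4),c.fun.round(1))
np.savez('fit.npz',g=g.x,c=cs)
def draw(im,n,P,col,x0,y0,s):
    q=((proj(n,P)-[x0,y0]+.5)*s-.5); cv2.polylines(im,[np.round(q*8).astype(int)],False,col,1,cv2.LINE_AA,3)
out=[]
a=np.linspace(0,2*np.pi,30)
for n,(x0,y0,w,h),(x1,y1,w1,h1) in [('side',(295,125,110,74),(255,248,110,74)),('top',(350,140,100,100),(230,200,100,74))]:
    im=cv2.imread(f'pics/{n}0.png'); s=3.6
    A=crop(im,x0,y0,w,h,s);C=crop(im,x1,y1,w1,h1,s)
    G=lambda L:gunw(g.x,np.array(L)/1e3)
    for y in(-18,18): draw(A,n,G([(-72.5,y,-18),(107.5,y,-18)]),(0,255,0),x0,y0,s)
    for L in [[(-72.5,-27,15),(-72.5,-12,15),(-72.5,-12,-12),(-72.5,12,-12),(-72.5,12,15),(-72.5,27,15),(-72.5,27,-20),(-72.5,-27,-20),(-72.5,-27,15)],[(107.5,-26,24),(107.5,26,24),(107.5,26,-20),(107.5,-26,-20),(107.5,-26,24)]]: draw(A,n,G(L),(255,255,0),x0,y0,s)
    for c in cs:
        for x in(-72.5,72.5): draw(C,n,cartw(c,np.c_[x+0*a,23*np.cos(a),23*np.sin(a)]/1e3),(0,255,0),x1,y1,s)
        draw(C,n,cartw(c,[(-.1225,0,0),(.0725,0,0)]),(255,255,0),x1,y1,s)
    H=600; k=np.zeros((600,400,3),np.uint8); k[:A.shape[0],:A.shape[1]]=A; hh=min(C.shape[0],600-A.shape[0]); k[A.shape[0]:A.shape[0]+hh,:C.shape[1]]=C[:hh]; out.append(k)
cv2.imwrite('pics/ov.png',np.hstack(out))
E
python3 fit.py
```

```text
[np.float64(0.5341111481071413), np.float64(-0.26125653346141553), np.float64(0.11213454099670814), 0.8]
gun [ 0.5326 -0.2729  0.101   0.8077] [-0.2 -0.3 -0.1  0.2  0.9 -0.9 -0.1 -1.2 -0.3 -0.3 -0.8 -0.2  0.3  0.2
  1.4  0.1]
hooktip [ 0.67558154 -0.10393482  0.29501265] [-2.14194681 -0.41281139  0.99993071  1.90430849] local [0.28831765 0.01343363 0.0575365 ]
cart [0.4667 0.2659 0.1407] [-1.3 -0.7  0.7  1.4  0.2  0.   1.   0.1]
cart [0.4897 0.16   0.1627] [-1.2 -0.3  0.7  1.7  0.4 -0.2  1.2 -0.1]
```

View pics/ov.png

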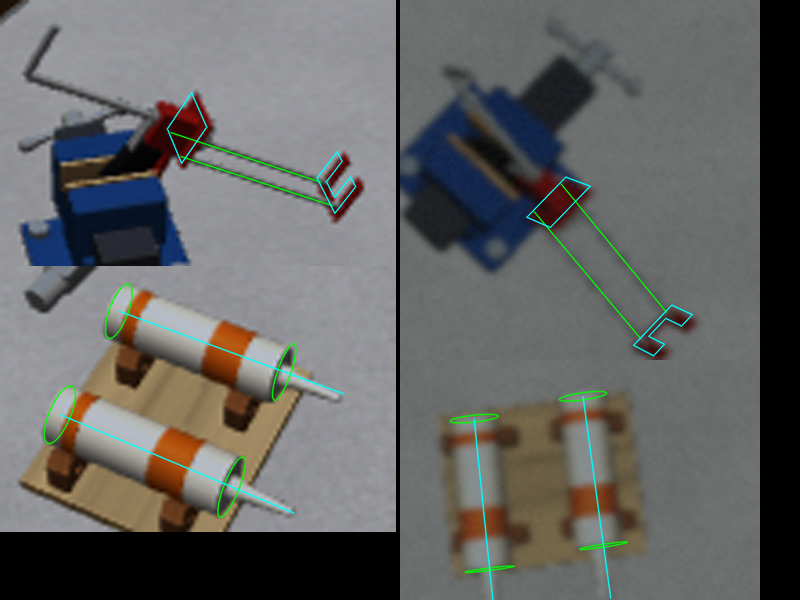

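The overlay agrees to about a pixel (~3 mm). I'll refine the gun's lateral position with a sub-pixel rail fit, and the cartridges with a mask fit.

```bash
cat > ref.py <<'E'
from h import *
from scipy.ndimage import map_coordinates, gaussian_filter
from scipy.optimize import minimize
d=np.load('fit.npz'); g0=d['g']; cs=d['c']
I={n:cv2.imread(f'pics/{n}0.png').astype(float) for n in('side','top')}
D={n:gaussian_filter(np.median(I[n].mean(2)[100:330])-I[n].mean(2),.6) for n in I}
x=np.linspace(-.06,.085,60)
def score(p,n,ys=(-.018,.018)):
    return sum(map_coordinates(D[n],proj(n,gunw(p,np.c_[x,0*x+y,0*x-.018]))[:,::-1].T,order=3).mean() for y in ys)
# direct per-picture check: offset across the image of each rail's dark ridge, at both ends
xx=x
def ridge(p):
    out={}
    for n in I:
        for y in(-.018,.018):
            q=proj(n,gunw(p,np.c_[xx,0*xx+y,0*xx-.018])); t=q[-1]-q[0]; t/=np.linalg.norm(t); nn=np.array([t[1],-t[0]])
            o=np.linspace(-3,3,61); M=np.array([map_coordinates(D[n],(q+k*nn)[:,::-1].T,order=3) for k in o])
            out[n,y]=[round(o[M[:,s].mean(1).argmax()],1) for s in(slice(0,20),slice(20,40),slice(40,60))]
    return out
print(ridge(g0))
def res(p):
    # plate prong picks are kept only to pin x along the gun
    r=[]
    for (n,y),o in RD.items():
        for k,i in zip(o,(10,30,50)):
            A=proj(n,gunw(g0,[[xx[i],y,-.018]]))[0]; q=proj(n,gunw(g0,np.c_[xx,0*xx+y,0*xx-.018])); t=q[-1]-q[0]; t/=np.linalg.norm(t)
            r+=list(ld(n,gunw(p,[-.0725,y,-.018]),gunw(p,[.1075,y,-.018]),A+k*np.array([t[1],-t[0]])))
    ax=(R.from_euler('z',g0[3])*B).apply([1,0,0]); r.append(100*np.dot(ax,p[:3]-g0[:3])); return r
RD=ridge(g0); g=least_squares(res,g0,loss='soft_l1',f_scale=.3); print('gun',g.x.round(4),np.round(g.fun,2))
# red mask extents vs prongs, along the gun's x
for n in I:
    b,gr,r=np.moveaxis(I[n],2,0); m=(r>1.6*gr)&(r>1.6*b)&(r>50); k,l,st,c=cv2.connectedComponentsWithStats(m.astype(np.uint8))
    print(n,[(st[i].tolist(),c[i].round(1).tolist()) for i in range(1,k) if st[i][4]>6])
    print(proj(n,gunw(g.x,np.array([(-75,0,0),(-75,-19.5,15),(-75,19.5,15),(107.5,-26,24),(107.5,26,24),(107.5,26,-20)])/1e3)).round(1).tolist())
# cartridges: silhouette of white+orange vs modelled hull (IoU-like soft fit)
a=np.linspace(0,2*np.pi,40)
for c in cs:
    def hull(p,n):
        P=np.vstack([cartw(p,np.c_[X+0*a,rr*np.cos(a),rr*np.sin(a)]/1e3) for X,rr in((-72.5,23),(72.5,23))])
        m=np.zeros((400*8,640*8),np.uint8); cv2.fillPoly(m,[cv2.convexHull(np.round((proj(n,P)+.5)*8-.5).astype(np.int32))],255); return cv2.resize(m,(640,400),interpolation=cv2.INTER_AREA)/255.
    M={}
    for n in I:
        im=I[n]; b,gr,r=np.moveaxis(im,2,0); h=hull(c,n); W=cv2.dilate((h>0).astype(np.uint8),np.ones((7,7)))
        bg=np.median(im[100:330].reshape(-1,3),0).mean()
        br=np.percentile(im.mean(2)[h>.9],70); wood=85
        M[n]=((((im.mean(2)>(br+bg)/2)&(abs(r-b)<40*br/200))|((r>1.9*gr)&(r>90*br/200)))&(W>0)).astype(float)
    f=lambda p:sum(abs(hull(p,n)-M[n]).sum() for n in I)
    o=minimize(f,c,method='Nelder-Mead',options=dict(initial_simplex=np.array(c)+np.array([[0,0,0],[.006,0,0],[0,.006,0],[0,0,.04]]),xatol=1e-4,fatol=.05))
    print('cart',c.round(4),f(c),'->',o.x.round(4),o.fun, M['side'].sum(),M['top'].sum())
E
python3 ref.py
```

```text
{('side', -0.018): [np.float64(0.0), np.float64(-0.1), np.float64(-0.1)], ('side', 0.018): [np.float64(0.1), np.float64(0.1), np.float64(0.0)], ('top', -0.018): [np.float64(0.2), np.float64(0.3), np.float64(0.6)], ('top', 0.018): [np.float64(0.4), np.float64(0.4), np.float64(-0.3)]}
gun [ 0.5314 -0.2722  0.1016  0.8019] [-0.02 -0.09 -0.05  0.05  0.08  0.02 -0.15  0.02  0.39  0.04  0.1  -0.53
  0.  ]
side [([472, 97, 58, 38, 1700], [502.3, 114.3]), ([540, 119, 5, 9, 17], [542.5, 123.2]), ([335, 151, 19, 21, 143], [345.8, 159.3]), ([337, 167, 6, 6, 15], [339.5, 169.8]), ([383, 168, 9, 13, 40], [387.2, 173.9]), ([617, 170, 4, 5, 11], [618.1, 172.8]), ([386, 175, 10, 11, 36], [391.1, 179.8]), ([613, 182, 9, 6, 39], [617.1, 184.2]), ([591, 192, 6, 8, 35], [593.9, 195.9]), ([600, 197, 4, 3, 7], [601.0, 198.4]), ([597, 206, 6, 9, 41], [599.6, 209.7]), ([288, 255, 9, 22, 90], [291.2, 266.1]), ([311, 264, 15, 26, 200], [318.0, 274.4]), ([269, 283, 13, 24, 107], [274.0, 294.9]), ([295, 293, 17, 27, 229], [302.5, 304.6])]
[[389.1, 175.0], [389.7, 168.4], [393.4, 175.4], [348.0, 150.3], [352.1, 159.8], [345.1, 169.9]]
top [([385, 188, 17, 16, 144], [393.1, 195.3]), ([275, 214, 13, 3, 20], [281.1, 215.0]), ([243, 220, 15, 4, 25], [249.4, 221.3]), ([425, 227, 6, 4, 17], [427.5, 228.7]), ([419, 229, 5, 5, 7], [420.6, 230.9]), ([277, 235, 13, 8, 82], [283.3, 238.5]), ([417, 235, 7, 5, 20], [420.1, 237.1]), ([246, 241, 14, 9, 90], [252.6, 244.9]), ([621, 250, 19, 73, 690], [631.7, 285.3])]
[[423.1, 232.3], [429.4, 229.4], [421.6, 237.6], [402.3, 191.5], [391.2, 202.9], [384.7, 200.0]]
cart [0.4667 0.2659 0.1407] 796.5607843137254 -> [0.4809 0.2639 0.1096] 713.7450980392157 749.0 298.0
cart [0.4897 0.16   0.1627] 896.6627450980393 -> [0.5029 0.1555 0.0544] 784.5686274509803 804.0 291.0
```

```bash
python3 - <<'E'
from h import *
bands={'L':[((274.0,294.9),(249.4,221.3)),((302.5,304.6),(252.6,244.9))],'R':[((291.2,266.1),(281.1,215.0)),((318,274.4),(283.3,238.5))]}
for k,v in bands.items():
    def f(p):
        c=p[:3];r=[]
        for j,b in enumerate(v):
            P=cartw(c,[p[3+j],0,0])[0]; ax=R.from_euler('z',c[2]).apply([1,0,0])
            for n,uv in zip(('side','top'),b):
                d=cam(n)[0]['xyz']-P; d-=ax*(d@ax); d/=np.linalg.norm(d)
                r+=list(proj(n,P+.018*d)[0]-uv)
        # rear rim/shoulder picks, weak
        return np.r_[r]
    for bx in (None,):
        # unknown band x: fix gauge via side by side rim picks
        S=lambda x,y:full(x,y-350,250,245); T=lambda x,y:full(x-399,y-350,220,195)
        e={'L':[((80,507),(240,570)),((505,424),(517,570))],'R':[((137,405),(291,457)),((610,403),(627,548))]}[k]
        def h(p):
            q=[]
            for n,F,(a,b) in zip(('side','top'),(S,T),e):
                q+=list(.3*((proj(n,cartw(p[:3],(.0725,0,0)))[0]+proj(n,cartw(p[:3],(-.0725,0,0)))[0])/2-(F(*a)+F(*b))/2))
            return np.r_[f(p),q]
        o=least_squares(h,[.48,.2,.15,.05,-.03]); print(k,o.x.round(4),o.fun.round(2))
T=lambda x,y:full(x-399,y-350,220,195);S=lambda x,y:full(x,y-350,250,245)
# rack board outline (top of board z=.012), corners from the top view
C=[onz('top',T(*c),.012) for c in((473,420),(657,398),(674,553),(490,575))]; C=np.array(C); print(C.round(3).tolist(),C.mean(0)); e=C[3]-C[0];e2=C[2]-C[1];print([np.arctan2(*(-w)[1::-1]).round(3) for w in(e,e2)],[np.linalg.norm(w) for w in (e,e2)])
E
```

```text
L [ 0.4649  0.2717  0.2062  0.052  -0.0303] [ 0.42 -1.27 -1.5   0.29  0.15 -1.   -0.68  0.36 -0.33  0.64 -0.33  0.17]
R [ 0.4879  0.1662  0.1863  0.0502 -0.0312] [ 0.42 -2.15 -2.17  0.71 -0.03 -1.32 -0.6   0.65 -0.3   0.74 -0.3   0.1 ]
[[0.547, 0.317, 0.012], [0.572, 0.13, 0.012], [0.415, 0.109, 0.012], [0.391, 0.293, 0.012]] [0.48125872 0.21221458 0.012     ]
[np.float64(0.151), np.float64(0.131)] [np.float64(0.15789469440675558), np.float64(0.15808654547147316)]
```

```bash
cat >> h.py <<'E'
import json
def down(yaw): return R.from_matrix(np.c_[[np.cos(yaw),np.sin(yaw),0],[np.sin(yaw),-np.cos(yaw),0],[0,0,-1]])
GUN=[.5314,-.2722,.1016,.8019]
def gunR(): return R.from_euler('z',GUN[3])*B*R.from_euler('x',180,degrees=True)   # tool x = gun x, tool z = -gun z
def plan(pts,start=None):
    """pts: list of (pos,Rot); prints rows from the measured pose"""
    s=get_state(); p=s['eef_pos'];q=rq(s['orientation'])
    if start: p,q=start
    for P,Q in pts:
        P=np.array(P); w=(q.inv()*Q).as_rotvec(); n=int(max(np.ceil(np.linalg.norm(P-p)/.049),np.ceil(np.linalg.norm(w)/.145),1))
        rows=[]
        qq=q
        for i in range(n):
            d=qq.inv().apply((P-p)/n)/.8; rows.append(dict(zip(('x','y','z','rx','ry','rz'),[round(float(v),4) for v in np.r_[d,w/n/2]]))); qq=qq*R.from_rotvec(w/n)
        if np.linalg.norm(w)<.01: print(n,'x',json.dumps(rows[0]))
        else: print(n,json.dumps(rows))
        p,q=P,Q
def st():
    s=get_state(); print('t',round(s['t'],2),'pos',s['eef_pos'].round(4),'q',s['q'].round(2),'F',s['wrist_force'].round(2),'w',round(s['grip_width'],3),'gf',round(s['grip_force'],1))
E
python3 - <<'E'
from h import *
plan([((.30,-.35,.26),down(.145)),((.489,.162,.2),down(.145)),((.489,.162,.036),down(.145))])
E
```

```text
6 [{"x": 0.0435, "y": -0.0288, "z": -0.0061, "rx": -0.0002, "ry": 0.0, "rz": 0.0078}, {"x": 0.043, "y": -0.0295, "z": -0.0061, "rx": -0.0002, "ry": 0.0, "rz": 0.0078}, {"x": 0.0426, "y": -0.0302, "z": -0.0061, "rx": -0.0002, "ry": 0.0, "rz": 0.0078}, {"x": 0.0421, "y": -0.0308, "z": -0.0062, "rx": -0.0002, "ry": 0.0, "rz": 0.0078}, {"x": 0.0416, "y": -0.0315, "z": -0.0062, "rx": -0.0002, "ry": 0.0, "rz": 0.0078}, {"x": 0.0411, "y": -0.0321, "z": -0.0062, "rx": -0.0002, "ry": 0.0, "rz": 0.0078}]
12 x {"x": 0.0272, "y": -0.0499, "z": 0.0062, "rx": 0.0, "ry": 0.0, "rz": 0.0}
4 x {"x": 0.0, "y": 0.0, "z": 0.0512, "rx": 0.0, "ry": 0.0, "rz": 0.0}
```

send_rows --moves '[{"x":0.0423,"y":-0.0305,"z":-0.006,"rz":0.0078},{"x":0.0423,"y":-0.0305,"z":-0.006,"rz":0.0078},{"x":0.0423,"y":-0.0305,"z":-0.006,"rz":0.0078},{"x":0.0423,"y":-0.0305,"z":-0.006,"rz":0.0078},{"x":0.0423,"y":-0.0305,"z":-0.006,"rz":0.0078},{"x":0.0423,"y":-0.0305,"z":-0.006,"rz":0.0078},{"x":0.027,"y":-0.05,"z":0.006},{"x":0.027,"y":-0.05,"z":0.006},{"x":0.027,"y":-0.05,"z":0.006},{"x":0.027,"y":-0.05,"z":0.006},{"x":0.027,"y":-0.05,"z":0.006},{"x":0.027,"y":-0.05,"z":0.006}]'

```text
schema error: expected keys x, y, z, rx, ry, rz, hand
```

send_rows --moves '[{"x":0.027,"y":-0.05,"z":0.006},{"x":0.027,"y":-0.05,"z":0.006},{"x":0.027,"y":-0.05,"z":0.006},{"x":0.027,"y":-0.05,"z":0.006},{"x":0.027,"y":-0.05,"z":0.006},{"x":0.027,"y":-0.05,"z":0.006},{},{}]'

```text
schema error: expected keys x, y, z, rx, ry, rz, hand
```

```bash
python3 - <<'E'
from h import *
st(); plan([((.489,.162,.1),down(.145)),((.489,.162,.036),down(.145))])
E
```

```text
t 0.1 pos [ 0.1299 -0.5338  0.2303] q [ 1.29  0.31  0.01  1.51 -0.    1.32 -0.03] F [-0.22  0.08  0.36] w 1.002 gf 0.0
17 [{"x": 0.0378, "y": -0.0434, "z": 0.0097, "rx": -0.0001, "ry": 0.0, "rz": 0.0028}, {"x": 0.0375, "y": -0.0436, "z": 0.0097, "rx": -0.0001, "ry": 0.0, "rz": 0.0028}, {"x": 0.0373, "y": -0.0439, "z": 0.0097, "rx": -0.0001, "ry": 0.0, "rz": 0.0028}, {"x": 0.037, "y": -0.0441, "z": 0.0097, "rx": -0.0001, "ry": 0.0, "rz": 0.0028}, {"x": 0.0368, "y": -0.0443, "z": 0.0097, "rx": -0.0001, "ry": 0.0, "rz": 0.0028}, {"x": 0.0365, "y": -0.0445, "z": 0.0096, "rx": -0.0001, "ry": 0.0, "rz": 0.0028}, {"x": 0.0363, "y": -0.0447, "z": 0.0096, "rx": -0.0001, "ry": 0.0, "rz": 0.0028}, {"x": 0.0361, "y": -0.0449, "z": 0.0096, "rx": -0.0001, "ry": 0.0, "rz": 0.0028}, {"x": 0.0358, "y": -0.0451, "z": 0.0096, "rx": -0.0001, "ry": 0.0, "rz": 0.0028}, {"x": 0.0356, "y": -0.0453, "z": 0.0096, "rx": -0.0001, "ry": 0.0, "rz": 0.0028}, {"x": 0.0353, "y": -0.0455, "z": 0.0096, "rx": -0.0001, "ry": 0.0, "rz": 0.0028}, {"x": 0.0351, "y": -0.0457, "z": 0.0096, "rx": -0.0001, "ry": 0.0, "rz": 0.0028}, {"x": 0.0348, "y": -0.0459, "z": 0.0096, "rx": -0.0001, "ry": 0.0, "rz": 0.0028}, {"x": 0.0345, "y": -0.0461, "z": 0.0096, "rx": -0.0001, "ry": 0.0, "rz": 0.0028}, {"x": 0.0343, "y": -0.0462, "z": 0.0096, "rx": -0.0001, "ry": 0.0, "rz": 0.0028}, {"x": 0.034, "y": -0.0464, "z": 0.0096, "rx": -0.0001, "ry": 0.0, "rz": 0.0028}, {"x": 0.0338, "y": -0.0466, "z": 0.0096, "rx": -0.0001, "ry": 0.0, "rz": 0.0028}]
2 x {"x": 0.0, "y": 0.0, "z": 0.04, "rx": 0.0, "ry": 0.0, "rz": 0.0}
```

send_rows --moves '[{"x":0.0423,"y":-0.0305,"z":-0.006,"rx":0,"ry":0,"rz":0.0078,"hand":1},{"x":0.0423,"y":-0.0305,"z":-0.006,"rx":0,"ry":0,"rz":0.0078,"hand":1},{"x":0.0423,"y":-0.0305,"z":-0.006,"rx":0,"ry":0,"rz":0.0078,"hand":1},{"x":0.0423,"y":-0.0305,"z":-0.006,"rx":0,"ry":0,"rz":0.0078,"hand":1},{"x":0.0423,"y":-0.0305,"z":-0.006,"rx":0,"ry":0,"rz":0.0078,"hand":1},{"x":0.0423,"y":-0.0305,"z":-0.006,"rx":0,"ry":0,"rz":0.0078,"hand":1},{"x":0.027,"y":-0.05,"z":0.006,"rx":0,"ry":0,"rz":0,"hand":1},{"x":0.027,"y":-0.05,"z":0.006,"rx":0,"ry":0,"rz":0,"hand":1},{"x":0.027,"y":-0.05,"z":0.006,"rx":0,"ry":0,"rz":0,"hand":1},{"x":0.027,"y":-0.05,"z":0.006,"rx":0,"ry":0,"rz":0,"hand":1},{"x":0.027,"y":-0.05,"z":0.006,"rx":0,"ry":0,"rz":0,"hand":1},{"x":0.027,"y":-0.05,"z":0.006,"rx":0,"ry":0,"rz":0,"hand":1}]'

```text
t: 1.3
eef_pos: [0.3934, -0.0927, 0.2309]
orientation: [0.0, 0.997, 0.072, -0.0]
wrist_force: [0.8, 0.4, -0.2]
grip_width: 1.002
grip_force: 0.0
```

send_rows --moves '[{"x":0.027,"y":-0.05,"z":0.006,"rx":0,"ry":0,"rz":0,"hand":1},{"x":0.027,"y":-0.05,"z":0.006,"rx":0,"ry":0,"rz":0,"hand":1},{"x":0.027,"y":-0.05,"z":0.006,"rx":0,"ry":0,"rz":0,"hand":1},{"x":0.027,"y":-0.05,"z":0.006,"rx":0,"ry":0,"rz":0,"hand":1},{"x":0.027,"y":-0.05,"z":0.006,"rx":0,"ry":0,"rz":0,"hand":1},{"x":0.027,"y":-0.05,"z":0.006,"rx":0,"ry":0,"rz":0,"hand":1},{"x":0,"y":0,"z":0,"rx":0,"ry":0,"rz":0,"hand":1},{"x":0,"y":0,"z":0,"rx":0,"ry":0,"rz":0,"hand":1}]'

```text
t: 2.1
eef_pos: [0.4862, 0.163, 0.2016]
orientation: [-0.0, 0.997, 0.074, -0.001]
wrist_force: [0.8, -1.0, 0.4]
grip_width: 1.003
grip_force: 0.0
```

```bash
python3 - <<'E'
from h import *
st(); plan([((.489,.162,.1),down(.145)),((.489,.162,.036),down(.145))])
E
```

```text
t 2.1 pos [0.4862 0.163  0.2016] q [ 0.17  0.32 -0.67  1.64  0.21  1.25 -1.96] F [ 0.77 -1.04  0.36] w 1.003 gf 0.0
3 x {"x": 0.0012, "y": 0.0006, "z": 0.0423, "rx": -0.0001, "ry": 0.0004, "rz": 0.0006}
2 x {"x": 0.0, "y": 0.0, "z": 0.04, "rx": 0.0, "ry": 0.0, "rz": 0.0}
```

send_rows --moves '[{"x":0.0012,"y":0.0006,"z":0.0423,"rx":0,"ry":0,"rz":0,"hand":1},{"x":0.0012,"y":0.0006,"z":0.0423,"rx":0,"ry":0,"rz":0,"hand":1},{"x":0.0012,"y":0.0006,"z":0.0423,"rx":0,"ry":0,"rz":0,"hand":1},{"x":0,"y":0,"z":0,"rx":0,"ry":0,"rz":0,"hand":1}]'

```text
t: 2.5
eef_pos: [0.4863, 0.1563, 0.0966]
orientation: [0.002, 0.997, 0.071, -0.005]
wrist_force: [-0.7, -0.7, 0.4]
grip_width: 1.002
grip_force: 0.0
```

```bash
python3 - <<'E'
from h import *
st()
a=get_image('side')[:,:,::-1].copy();b=get_image('top')[:,:,::-1].copy()
cv2.imwrite('pics/a.png',a)
cv2.imwrite('pics/m2.png',np.vstack([crop(a,240,200,160,120,4)[:,:640],crop(b,230,195,160,60,4)])[:600])
cv2.imwrite('pics/m2.png',np.hstack([crop(a,255,210,100,120,4),crop(b,230,170,100,120,4)]))
E
```

```text
t 2.5 pos [0.4863 0.1563 0.0966] q [ 0.14  0.43 -0.63  1.78  0.29  1.03 -2.03] F [-0.66 -0.67  0.37] w 1.002 gf 0.0
```

View pics/m2.png

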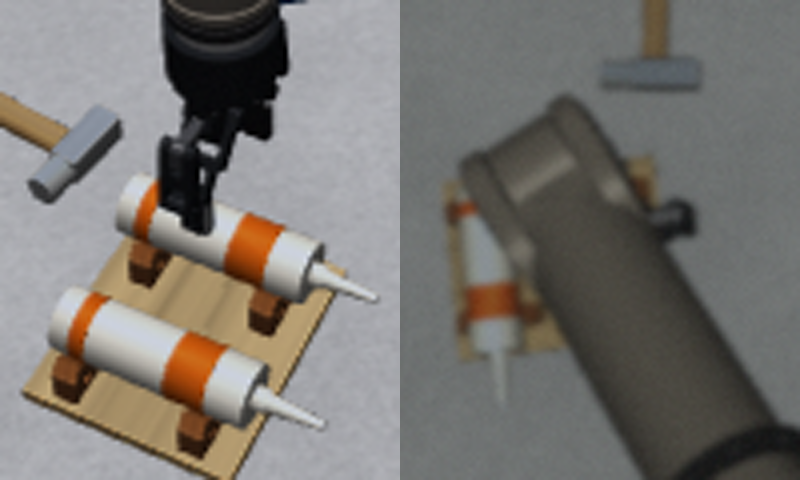

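The gripper sits over mid-barrel of the right cartridge, with the near finger at crop (200,190) left of the wide band. I'll correct and go down.

send_rows --moves '[{"x":0,"y":0,"z":0.018,"rx":0,"ry":0,"rz":0,"hand":1},{"x":0,"y":0,"z":0,"rx":0,"ry":0,"rz":0,"hand":1},{"x":0,"y":0,"z":0,"rx":0,"ry":0,"rz":0,"hand":1}]'

```text
t: 2.9
eef_pos: [0.4911, 0.1608, 0.0883]
orientation: [-0.0, 0.997, 0.072, 0.001]
wrist_force: [0.4, -0.6, 0.2]
grip_width: 0.996
grip_force: 0.0
```

```bash
python3 - <<'E'
from h import *
st(); plan([((.489,.162,.036),down(.145))])
E
```

```text
t 2.9 pos [0.4911 0.1608 0.0883] q [ 0.13  0.44 -0.62  1.79  0.3   1.   -2.04] F [ 0.4  -0.62  0.23] w 0.996 gf 0.0
2 x {"x": -0.0013, "y": -0.0009, "z": 0.0327, "rx": 0.0, "ry": -0.0007, "rz": -0.0001}
```

send_rows --moves '[{"x":-0.001,"y":-0.001,"z":0.0327,"rx":0,"ry":0,"rz":0,"hand":1},{"x":-0.001,"y":-0.001,"z":0.0327,"rx":0,"ry":0,"rz":0,"hand":1},{"x":0,"y":0,"z":0,"rx":0,"ry":0,"rz":0,"hand":1},{"x":0,"y":0,"z":0,"rx":0,"ry":0,"rz":0,"hand":1},{"x":0,"y":0,"z":0,"rx":0,"ry":0,"rz":0,"hand":0.4},{"x":0,"y":0,"z":0,"rx":0,"ry":0,"rz":0,"hand":0.4},{"x":0,"y":0,"z":0,"rx":0,"ry":0,"rz":0,"hand":0.4},{"x":0,"y":0,"z":0,"rx":0,"ry":0,"rz":0,"hand":0.4},{"x":0,"y":0,"z":0,"rx":0,"ry":0,"rz":0,"hand":0.4}]' --squeeze 60

```text
t: 3.8
eef_pos: [0.4892, 0.164, 0.0361]
orientation: [-0.001, 0.997, 0.073, 0.001]
wrist_force: [-1.4, 0.8, 5.7]
grip_width: 0.523
grip_force: 61.8
```

```bash
python3 - <<'E'
from h import *
st(); print(get_state()['ft_torque'])
E
```

```text
t 3.8 pos [0.4892 0.164  0.0361] q [ 0.09  0.51 -0.59  1.84  0.36  0.89 -2.09] F [-1.36  0.84  5.71] w 0.523 gf 61.8
[ 0.35111259  0.28737094 -0.09819789]
```

send_rows --moves '[{"x":0,"y":0,"z":-0.02,"rx":0,"ry":0,"rz":0,"hand":0.4},{"x":0,"y":0,"z":-0.02,"rx":0,"ry":0,"rz":0,"hand":0.4},{"x":0,"y":0,"z":0,"rx":0,"ry":0,"rz":0,"hand":0.4},{"x":0,"y":0,"z":0,"rx":0,"ry":0,"rz":0,"hand":0.4},{"x":0,"y":0,"z":0,"rx":0,"ry":0,"rz":0,"hand":0.4},{"x":0,"y":0,"z":0,"rx":0,"ry":0,"rz":0,"hand":0.4}]'

```text
t: 4.4
eef_pos: [0.4874, 0.1617, 0.0652]
orientation: [0.0, 0.997, 0.073, -0.001]
wrist_force: [0.2, 0.1, -3.5]
grip_width: 0.523
grip_force: 62.9
```

```bash
python3 - <<'E'
from h import *
st();print(get_state()['ft_torque'])
F=[]
for i in range(4): get_image('side'); F.append(get_state()['wrist_force'].round(2).tolist())
print(F)
E
```

```text
t 4.4 pos [0.4874 0.1617 0.0652] q [ 0.11  0.47 -0.61  1.81  0.32  0.96 -2.06] F [ 0.25  0.1  -3.46] w 0.523 gf 62.9
[-0.0423592   0.05345907  0.03757589]
[[-0.2, 0.17, -3.94], [0.01, 0.2, -3.41], [0.49, -0.0, -3.17], [-0.23, -0.52, -3.37]]
```

It weighs about 3.6 N (~0.37 kg), so this is the full one. I'll plan the transfer to the gun.

```bash
python3 - <<'E'
from h import *
s=get_state();p=s['eef_pos'];
pre=gunw(GUN,[.010,0,.120-.0159])[0]; print(pre)
plan([((p[0],p[1],.25),rq(s['orientation'])),(pre,gunR())])
E
```

```text
[ 0.50122927 -0.30338328  0.19675324]
4 x {"x": -0.0001, "y": 0.0, "z": -0.0576, "rx": 0.0, "ry": 0.0, "rz": 0.0}
10 [{"x": -0.0068, "y": 0.0578, "z": 0.0067, "rx": 0.0086, "ry": 0.0253, "rz": -0.0321}, {"x": -0.0108, "y": 0.0573, "z": 0.0052, "rx": 0.0086, "ry": 0.0253, "rz": -0.0321}, {"x": -0.0147, "y": 0.0566, "z": 0.0036, "rx": 0.0086, "ry": 0.0253, "rz": -0.0321}, {"x": -0.0184, "y": 0.0556, "z": 0.0018, "rx": 0.0086, "ry": 0.0253, "rz": -0.0321}, {"x": -0.022, "y": 0.0543, "z": -0.0001, "rx": 0.0086, "ry": 0.0253, "rz": -0.0321}, {"x": -0.0253, "y": 0.0528, "z": -0.0023, "rx": 0.0086, "ry": 0.0253, "rz": -0.0321}, {"x": -0.0285, "y": 0.051, "z": -0.0045, "rx": 0.0086, "ry": 0.0253, "rz": -0.0321}, {"x": -0.0314, "y": 0.049, "z": -0.0069, "rx": 0.0086, "ry": 0.0253, "rz": -0.0321}, {"x": -0.0341, "y": 0.0467, "z": -0.0094, "rx": 0.0086, "ry": 0.0253, "rz": -0.0321}, {"x": -0.0364, "y": 0.0443, "z": -0.0119, "rx": 0.0086, "ry": 0.0253, "rz": -0.0321}]
```

send_rows --moves '[{"x":0,"y":0,"z":-0.0576,"rx":0,"ry":0,"rz":0,"hand":0.4},{"x":0,"y":0,"z":-0.0576,"rx":0,"ry":0,"rz":0,"hand":0.4},{"x":0,"y":0,"z":-0.0576,"rx":0,"ry":0,"rz":0,"hand":0.4},{"x":0,"y":0,"z":-0.0576,"rx":0,"ry":0,"rz":0,"hand":0.4},{"x":-0.0068,"y":0.0578,"z":0.0067,"rx":0.0086,"ry":0.0253,"rz":-0.0321,"hand":0.4},{"x":-0.0108,"y":0.0573,"z":0.0052,"rx":0.0086,"ry":0.0253,"rz":-0.0321,"hand":0.4},{"x":-0.0147,"y":0.0566,"z":0.0036,"rx":0.0086,"ry":0.0253,"rz":-0.0321,"hand":0.4},{"x":-0.0184,"y":0.0556,"z":0.0018,"rx":0.0086,"ry":0.0253,"rz":-0.0321,"hand":0.4},{"x":-0.022,"y":0.0543,"z":0,"rx":0.0086,"ry":0.0253,"rz":-0.0321,"hand":0.4}]' --squeeze 80

```text
t: 5.5
eef_pos: [0.4934, -0.0608, 0.2249]
orientation: [-0.05, 0.966, 0.225, 0.116]
wrist_force: [1.1, 0.6, -3.9]
grip_width: 0.517
grip_force: 88.3
```

```bash
python3 - <<'E'
from h import *
st()
E
```

```text
t 5.5 pos [ 0.4934 -0.0608  0.2249] q [ 0.76  0.12 -0.58  1.81 -0.14  1.06 -0.87] F [ 1.06  0.65 -3.88] w 0.517 gf 88.3
```

send_rows --moves '[{"x":-0.0253,"y":0.0528,"z":-0.0023,"rx":0.0086,"ry":0.0253,"rz":-0.0321,"hand":0.4},{"x":-0.0285,"y":0.051,"z":-0.0045,"rx":0.0086,"ry":0.0253,"rz":-0.0321,"hand":0.4},{"x":-0.0314,"y":0.049,"z":-0.0069,"rx":0.0086,"ry":0.0253,"rz":-0.0321,"hand":0.4},{"x":-0.0341,"y":0.0467,"z":-0.0094,"rx":0.0086,"ry":0.0253,"rz":-0.0321,"hand":0.4},{"x":-0.0364,"y":0.0443,"z":-0.0119,"rx":0.0086,"ry":0.0253,"rz":-0.0321,"hand":0.4},{"x":0,"y":0,"z":0,"rx":0,"ry":0,"rz":0,"hand":0.4},{"x":0,"y":0,"z":0,"rx":0,"ry":0,"rz":0,"hand":0.4},{"x":0,"y":0,"z":0,"rx":0,"ry":0,"rz":0,"hand":0.4}]'

```text
t: 6.3
eef_pos: [0.4969, -0.2876, 0.1997]
orientation: [-0.1, 0.894, 0.37, 0.231]
wrist_force: [1.1, 1.5, -3.6]
grip_width: 0.521
grip_force: 88.4
```

```bash
python3 - <<'E'
from h import *
st()
pre=gunw(GUN,[.010,0,.120-.0159])[0]
plan([(pre,gunR())])
a=get_image('side')[:,:,::-1].copy();b=get_image('top')[:,:,::-1].copy()
cv2.imwrite('pics/b.png',a)
cv2.imwrite('pics/m3.png',np.hstack([crop(a,310,90,110,130,3.6),crop(b,345,140,110,130,3.6)]))
E
```

```text
t 6.3 pos [ 0.4969 -0.2876  0.1997] q [ 1.16  0.43 -0.47  1.59 -0.35  1.16  0.07] F [ 1.07  1.47 -3.59] w 0.521 gf 88.4
1 [{"x": -0.0106, "y": 0.0177, "z": -0.0019, "rx": 0.0001, "ry": 0.0067, "rz": -0.0088}]
```

View pics/m3.png

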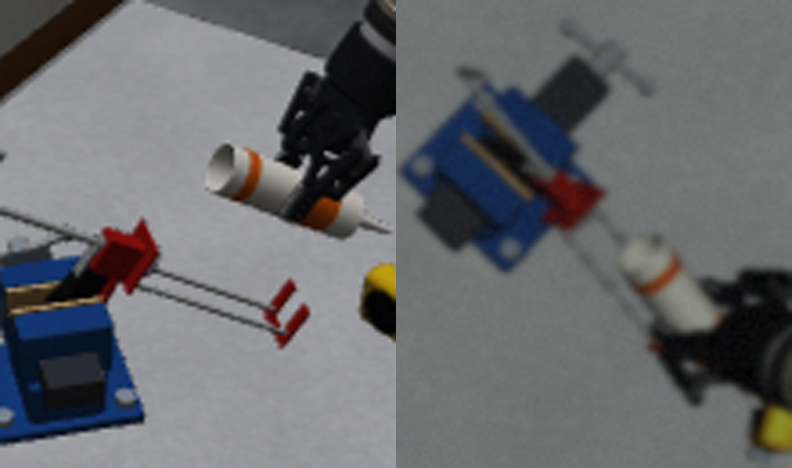

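The cartridge is held above the front of the cradle, rear rim centre at crop (222,168) and in the top crop at (246,242). I'll check the grip offset along its axis against that.

```bash
python3 - <<'E'
from h import *
s=get_state(); Q=rq(s['orientation']);p=s['eef_pos'];st()
for off in (-.005,0,.005):
    P=p+Q.apply([[.0725+off,0,-.0159],[-.0725+off,0,-.0159]])
    print(off,((proj('side',P)-[310,90]+.5)*3.6).round(),((proj('top',P)-[345,140]+.5)*3.6).round())
plan([(gunw(GUN,[.010,0,.120-.0159])[0],gunR())])
E
```

```text
t 6.4 pos [ 0.4974 -0.2869  0.2005] q [ 1.16  0.42 -0.48  1.59 -0.35  1.16  0.07] F [-0.14  0.22 -3.53] w 0.516 gf 88.4
-0.005 [[224. 170.]
 [351. 218.]] [[246. 258.]
 [336. 371.]]
0 [[219. 169.]
 [347. 216.]] [[243. 253.]
 [333. 367.]]
0.005 [[215. 167.]
 [343. 215.]] [[239. 249.]
 [330. 364.]]
1 [{"x": -0.0121, "y": 0.018, "z": -0.0015, "rx": 0.0004, "ry": 0.007, "rz": -0.0075}]
```

send_rows --moves '[{"x":-0.006,"y":0.009,"z":0,"rx":0,"ry":0.0035,"rz":-0.004,"hand":0.4},{"x":-0.006,"y":0.009,"z":0,"rx":0,"ry":0.0035,"rz":-0.0035,"hand":0.4},{"x":0,"y":0,"z":0.03,"rx":0,"ry":0,"rz":0,"hand":0.4},{"x":0,"y":0,"z":0.03,"rx":0,"ry":0,"rz":0,"hand":0.4},{"x":0,"y":0,"z":0.02,"rx":0,"ry":0,"rz":0,"hand":0.4},{"x":0,"y":0,"z":0,"rx":0,"ry":0,"rz":0,"hand":0.4},{"x":0,"y":0,"z":0,"rx":0,"ry":0,"rz":0,"hand":0.4},{"x":0,"y":0,"z":0,"rx":0,"ry":0,"rz":0,"hand":0.4},{"x":0,"y":0,"z":0,"rx":0,"ry":0,"rz":0,"hand":0.4}]'

```text
t: 7.3
eef_pos: [0.5236, -0.284, 0.1406]
orientation: [-0.099, 0.89, 0.375, 0.239]
wrist_force: [-0.1, 0.2, -4.3]
grip_width: 0.517
grip_force: 88.3
```

```bash
cat >> h.py <<'E'
def loc():
    s=get_state(); q=R.from_euler('z',GUN[3])*B
    print('t',round(s['t'],2),'gunloc mm',(q.inv().apply(s['eef_pos']-GUN[:3])*1e3).round(1),'rot err',(rq(s['orientation']).inv()*gunR()).as_rotvec().round(3),'F gun',q.inv().apply(s['wrist_force']).round(2),'w',round(s['grip_width'],3),'gf',round(s['grip_force'],1))
E
python3 - <<'E'
from h import *
loc()
E
```

```text
t 7.3 gunloc mm [ 7.4 -2.6 40.7] rot err [ 0.005  0.001 -0.004] F gun [-2.11  0.22 -3.75] w 0.517 gf 88.3
```

send_rows --moves '[{"x":0.0033,"y":-0.0033,"z":0.017,"rx":0.001,"ry":0,"rz":-0.001,"hand":0.4},{"x":0,"y":0,"z":0.017,"rx":0.001,"ry":0,"rz":-0.001,"hand":0.4},{"x":0,"y":0,"z":0.012,"rx":0,"ry":0,"rz":0,"hand":0.4},{"x":0,"y":0,"z":0,"rx":0,"ry":0,"rz":0,"hand":0.4},{"x":0,"y":0,"z":0,"rx":0,"ry":0,"rz":0,"hand":0.4},{"x":0,"y":0,"z":0,"rx":0,"ry":0,"rz":0,"hand":0.4}]'

```text
t: 7.9
eef_pos: [0.536, -0.2663, 0.1092]
orientation: [-0.101, 0.889, 0.377, 0.238]
wrist_force: [-0.0, 0.9, -4.3]
grip_width: 0.515
grip_force: 88.3
```

```bash
python3 - <<'E'
from h import *
loc()
a=get_image('side')[:,:,::-1].copy();b=get_image('top')[:,:,::-1].copy()
cv2.imwrite('pics/m4.png',np.hstack([crop(a,335,120,80,90,5),crop(b,385,170,80,90,5)]))
E
```

```text
t 7.9 gunloc mm [10.2  0.8  2.8] rot err [-0.001  0.    -0.   ] F gun [-1.63  0.6  -4.03] w 0.515 gf 88.3
```

View pics/m4.png

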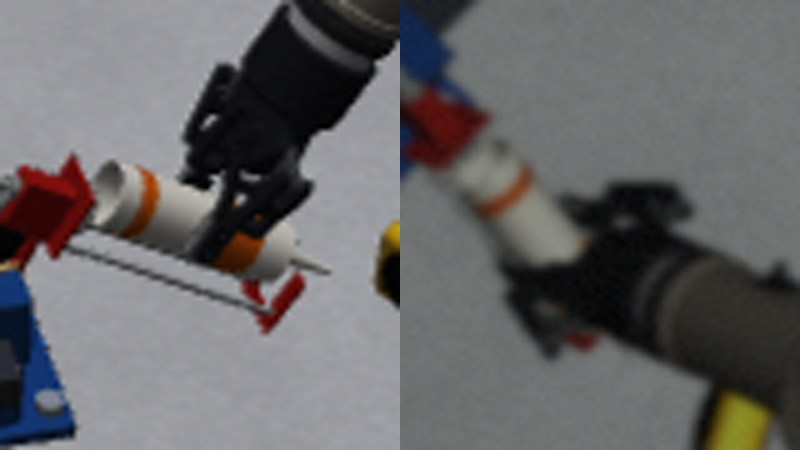

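The nozzle lies between the plate's prongs in the side view, root near (300,262), with the barrel just above the rails. I'll lower it gently.

send_rows --moves '[{"x":0,"y":0.0008,"z":0.006,"rx":0,"ry":0,"rz":0,"hand":0.4},{"x":0,"y":0,"z":0.006,"rx":0,"ry":0,"rz":0,"hand":0.4},{"x":0,"y":0,"z":0.004,"rx":0,"ry":0,"rz":0,"hand":0.4},{"x":0,"y":0,"z":0,"rx":0,"ry":0,"rz":0,"hand":0.4},{"x":0,"y":0,"z":0,"rx":0,"ry":0,"rz":0,"hand":0.4}]'

```text
t: 8.5
eef_pos: [0.5407, -0.2614, 0.0977]
orientation: [-0.102, 0.889, 0.377, 0.238]
wrist_force: [0.6, 0.5, -4.5]
grip_width: 0.519
grip_force: 88.4
```

```bash
python3 -c "
from h import *
loc()"
```

```text
t 8.5 gunloc mm [ 10.4   0.8 -10.5] rot err [-0.002 -0.     0.   ] F gun [-1.6  -0.12 -4.32] w 0.519 gf 88.4
```

No contact yet. I'll go 4 mm further in small steps.

send_rows --moves '[{"x":0,"y":0.001,"z":0.0025,"rx":0,"ry":0,"rz":0,"hand":0.4},{"x":0,"y":0,"z":0.0025,"rx":0,"ry":0,"rz":0,"hand":0.4},{"x":0,"y":0,"z":0,"rx":0,"ry":0,"rz":0,"hand":0.4},{"x":0,"y":0,"z":0,"rx":0,"ry":0,"rz":0,"hand":0.4}]'

```text
t: 8.9
eef_pos: [0.5427, -0.2607, 0.0944]
orientation: [-0.102, 0.889, 0.377, 0.238]
wrist_force: [0.6, -0.4, -3.3]
grip_width: 0.521
grip_force: 88.4
```

```bash
python3 -c "
from h import *
loc()"
```

```text
t 8.9 gunloc mm [ 10.4  -0.1 -14.3] rot err [-0.002 -0.     0.   ] F gun [-1.57 -0.67 -2.94] w 0.521 gf 88.4
```

send_rows --moves '[{"x":0,"y":0,"z":0.0012,"rx":0,"ry":0,"rz":0,"hand":0.4},{"x":0,"y":0,"z":0,"rx":0,"ry":0,"rz":0,"hand":0.4},{"x":0,"y":0,"z":0,"rx":0,"ry":0,"rz":0,"hand":0.4}]'

```text
t: 9.2
eef_pos: [0.5431, -0.2606, 0.0938]
orientation: [-0.101, 0.889, 0.377, 0.238]
wrist_force: [-0.3, -1.0, -2.9]
grip_width: 0.523
grip_force: 88.6
```

```bash
python3 -c "
from h import *
loc();print(get_state()['ft_torque'])"
```

```text
t 9.2 gunloc mm [ 10.3  -0.4 -15. ] rot err [-0.001  0.     0.   ] F gun [-2.26 -0.52 -2.05] w 0.523 gf 88.6
[-0.69007146  0.5899833   0.10530407]
```

send_rows --moves '[{"x":0,"y":0,"z":0.0014,"rx":0,"ry":0,"rz":0,"hand":0.4},{"x":0,"y":0,"z":0,"rx":0,"ry":0,"rz":0,"hand":0.4},{"x":0,"y":0,"z":0,"rx":0,"ry":0,"rz":0,"hand":0.4}]'

```text
t: 9.5
eef_pos: [0.5433, -0.2608, 0.0935]
orientation: [-0.101, 0.889, 0.378, 0.238]
wrist_force: [-5.3, -1.9, 4.0]
grip_width: 0.518
grip_force: 89.3
```

```bash
python3 -c "
from h import *
loc();print(get_state()['ft_torque'])"
```

```text
t 9.5 gunloc mm [ 10.2  -0.6 -15.3] rot err [-0.001  0.001  0.001] F gun [-2.41  2.46  5.98] w 0.518 gf 89.3
[-0.50641487  0.77504003  0.61212804]
```

Seated: the rails push back at about 6 N. I'll release.

send_rows --moves '[{"x":0,"y":0,"z":0,"rx":0,"ry":0,"rz":0,"hand":0.7},{"x":0,"y":0,"z":0,"rx":0,"ry":0,"rz":0,"hand":0.9},{"x":0,"y":0,"z":0,"rx":0,"ry":0,"rz":0,"hand":0.9},{"x":0,"y":0,"z":0,"rx":0,"ry":0,"rz":0,"hand":0.9},{"x":0,"y":0,"z":0,"rx":0,"ry":0,"rz":0,"hand":0.9},{"x":0,"y":0,"z":-0.04,"rx":0,"ry":0,"rz":0,"hand":0.9},{"x":0,"y":0,"z":-0.05,"rx":0,"ry":0,"rz":0,"hand":0.9},{"x":0,"y":0,"z":-0.05,"rx":0,"ry":0,"rz":0,"hand":0.9},{"x":0,"y":0,"z":-0.05,"rx":0,"ry":0,"rz":0,"hand":0.9}]'

```text
t: 10.4
eef_pos: [0.4902, -0.3149, 0.2255]
orientation: [-0.102, 0.889, 0.377, 0.238]
wrist_force: [-0.8, -0.5, -0.4]
grip_width: 0.899
grip_force: 0.0
```

```bash
python3 - <<'E'
from h import *
loc()
a=get_image('side')[:,:,::-1].copy();b=get_image('top')[:,:,::-1].copy()
cv2.imwrite('pics/c.png',a)
cv2.imwrite('pics/m5.png',np.hstack([crop(a,295,115,110,100,3.6),crop(b,350,140,110,100,3.6)]))
E
```

```text
t 10.4 gunloc mm [ 1.05e+01 -1.00e-01  1.37e+02] rot err [-0.002 -0.     0.   ] F gun [-1.03  0.23  0.16] w 0.899 gf 0.0
```

View pics/m5.png

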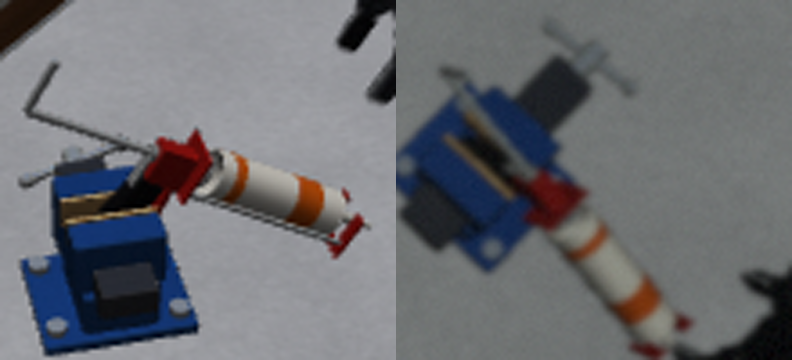

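The cartridge lies on the rails with its nozzle through the slot. The hook runs from tip (54,66) to corner (30,110) in the side crop. I'll locate it along the gun's x.

```bash
python3 - <<'E'
from h import *
u=lambda x,y:full(x,y,295,115,3.6)
f=lambda p:np.r_[proj('side',gunw(GUN,[p[0],p[1],.056]))[0]-u(55,65),proj('side',gunw(GUN,[p[0],p[1],0]))[0]-u(29,111)]
o=least_squares(f,[.28,0]);print(o.x,o.fun.round(2))
h=o.x[0]
print([ ((proj('top',gunw(GUN,[h,0,z]))[0]-[350,140]+.5)*3.6).round() for z in(0,.056)])
s=get_state();Q=gunR()
a=gunw(GUN,[.15,0,.16])[0];b=gunw(GUN,[h,0,.034-.019+.075])[0];c=gunw(GUN,[h,0,.034-.019])[0]
print(a,b,c); plan([(b,Q),(c,Q)])
E
```

```text
[0.27569206 0.00319407] [ 0.66 -0.69 -0.64  0.65]
[array([47., 69.]), array([76., 77.])]
[ 0.56610024 -0.2363352   0.31516406] [ 0.666127   -0.13295149  0.31738832] [ 0.69220235 -0.10600104  0.25243641]
6 [{"x": 0.0554, "y": -0.0011, "z": 0.0107, "rx": 0.0009, "ry": 0.0002, "rz": -0.0}, {"x": 0.0554, "y": -0.0011, "z": 0.0107, "rx": 0.0009, "ry": 0.0002, "rz": -0.0}, {"x": 0.0554, "y": -0.0011, "z": 0.0107, "rx": 0.0009, "ry": 0.0002, "rz": -0.0}, {"x": 0.0554, "y": -0.0011, "z": 0.0107, "rx": 0.0009, "ry": 0.0002, "rz": -0.0}, {"x": 0.0554, "y": -0.0011, "z": 0.0108, "rx": 0.0009, "ry": 0.0002, "rz": -0.0}, {"x": 0.0554, "y": -0.001, "z": 0.0108, "rx": 0.0009, "ry": 0.0002, "rz": -0.0}]
2 x {"x": 0.0, "y": -0.0, "z": 0.0469, "rx": 0.0, "ry": 0.0, "rz": 0.0}
```

send_rows --moves '[{"x":0.0554,"y":-0.001,"z":0,"rx":0.0009,"ry":0,"rz":0,"hand":0.5},{"x":0.0554,"y":-0.001,"z":0,"rx":0.0009,"ry":0,"rz":0,"hand":0.5},{"x":0.0554,"y":-0.001,"z":0.01,"rx":0.0009,"ry":0,"rz":0,"hand":0.5},{"x":0.0554,"y":-0.001,"z":0.01,"rx":0,"ry":0,"rz":0,"hand":0.5},{"x":0.0554,"y":-0.001,"z":0.02,"rx":0,"ry":0,"rz":0,"hand":0.5},{"x":0.0554,"y":-0.001,"z":0.02,"rx":0,"ry":0,"rz":0,"hand":0.5},{"x":0,"y":0,"z":0,"rx":0,"ry":0,"rz":0,"hand":0.5},{"x":0,"y":0,"z":0,"rx":0,"ry":0,"rz":0,"hand":0.5},{"x":0,"y":0,"z":0,"rx":0,"ry":0,"rz":0,"hand":0.5},{"x":0,"y":0,"z":0,"rx":0,"ry":0,"rz":0,"hand":0.5}]'

```text
t: 11.5
eef_pos: [0.6631, -0.1308, 0.3146]
orientation: [-0.104, 0.89, 0.376, 0.236]
wrist_force: [-1.3, 0.3, -0.1]
grip_width: 0.496
grip_force: 0.0
```

```bash
python3 -c "
from h import *
loc();st()"
```

```text
t 11.5 gunloc mm [273.8   3.7  87.8] rot err [-0.006  0.002 -0.003] F gun [-0.6   1.13  0.27] w 0.496 gf 0.0
t 11.5 pos [ 0.6631 -0.1308  0.3146] q [ 0.77  0.45 -0.52  1.29 -0.26  1.24 -0.4 ] F [-1.27  0.32 -0.07] w 0.496 gf 0.0
```

send_rows --moves '[{"x":0.0025,"y":0.0034,"z":0.02,"rx":-0.001,"ry":0,"rz":0,"hand":0.5},{"x":0,"y":0,"z":0.03,"rx":-0.001,"ry":0,"rz":0,"hand":0.5},{"x":0,"y":0,"z":0.03,"rx":0,"ry":0,"rz":0,"hand":0.5},{"x":0,"y":0,"z":0.011,"rx":0,"ry":0,"rz":0,"hand":0.5},{"x":0,"y":0,"z":0,"rx":0,"ry":0,"rz":0,"hand":0.5},{"x":0,"y":0,"z":0,"rx":0,"ry":0,"rz":0,"hand":0.5},{"x":0,"y":0,"z":0,"rx":0,"ry":0,"rz":0,"hand":0.5}]'

```text
t: 12.2
eef_pos: [0.6926, -0.1041, 0.2552]
orientation: [-0.101, 0.889, 0.377, 0.239]
wrist_force: [0.7, 0.3, 0.4]
grip_width: 0.505
grip_force: 0.0
```

```bash
python3 - <<'E'
from h import *
loc()
a=get_image('side')[:,:,::-1].copy();b=get_image('top')[:,:,::-1].copy();loc()
cv2.imwrite('pics/m6.png',np.hstack([crop(a,285,90,80,90,5),crop(b,345,130,80,90,5)]))
E
```

```text
t 12.2 gunloc mm [278.5   1.   16.6] rot err [-0.    -0.001 -0.   ] F gun [ 0.76 -0.28  0.  ] w 0.505 gf 0.0
t 12.3 gunloc mm [278.6   1.4  16.3] rot err [-0.001 -0.001  0.   ] F gun [ 0.25 -0.25 -0.25] w 0.5 gf 0.0
```

View pics/m6.png

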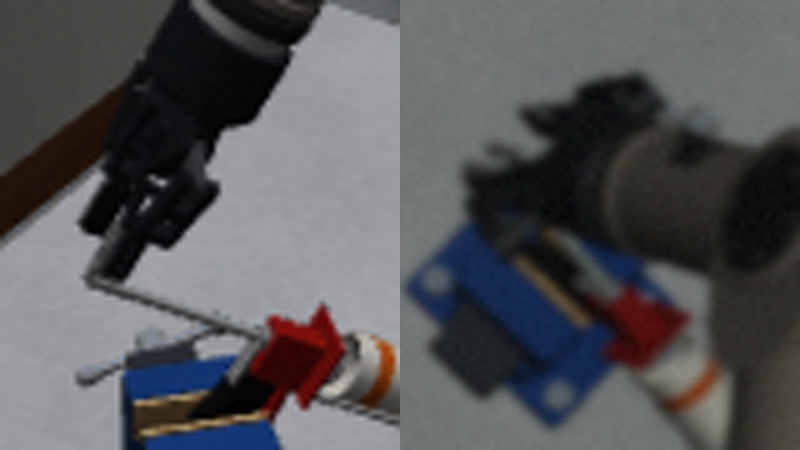

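The bar stands between the two fingers, its lower end at (92,280). I'll close on it.

send_rows --moves '[{"x":-0.002,"y":0,"z":0,"rx":0,"ry":0,"rz":0,"hand":0.25},{"x":0,"y":0,"z":0,"rx":0,"ry":0,"rz":0,"hand":0.0},{"x":0,"y":0,"z":0,"rx":0,"ry":0,"rz":0,"hand":0},{"x":0,"y":0,"z":0,"rx":0,"ry":0,"rz":0,"hand":0},{"x":0,"y":0,"z":0,"rx":0,"ry":0,"rz":0,"hand":0},{"x":0,"y":0,"z":0,"rx":0,"ry":0,"rz":0,"hand":0},{"x":0,"y":0,"z":0,"rx":0,"ry":0,"rz":0,"hand":0}]' --squeeze 40

```text
t: 13.0
eef_pos: [0.6914, -0.1046, 0.253]
orientation: [-0.102, 0.889, 0.377, 0.238]
wrist_force: [1.3, -2.0, 0.4]
grip_width: 0.082
grip_force: 39.0
```

```bash
python3 - <<'E'
from h import *
loc()
E
```

```text
t 13.0 gunloc mm [276.4   1.5  15.2] rot err [-0.002  0.    -0.   ] F gun [-0.26 -2.36  0.56] w 0.082 gf 39.0
```

send_rows --moves '[{"x":-0.005,"y":0,"z":0,"rx":0,"ry":0,"rz":0,"hand":0},{"x":-0.007,"y":0,"z":0,"rx":0,"ry":0,"rz":0,"hand":0},{"x":-0.007,"y":0,"z":0,"rx":0,"ry":0,"rz":0,"hand":0},{"x":-0.007,"y":0,"z":0,"rx":0,"ry":0,"rz":0,"hand":0},{"x":-0.004,"y":0,"z":0,"rx":0,"ry":0,"rz":0,"hand":0},{"x":0,"y":0,"z":0,"rx":0,"ry":0,"rz":0,"hand":0},{"x":0,"y":0,"z":0,"rx":0,"ry":0,"rz":0,"hand":0}]'

```text
t: 13.7
eef_pos: [0.6768, -0.1199, 0.2407]
orientation: [-0.102, 0.889, 0.377, 0.238]
wrist_force: [3.2, -4.2, 1.0]
grip_width: 0.078
grip_force: 39.1
```

```bash
python3 - <<'E'
from h import *
loc()
E
```

```text
t 13.7 gunloc mm [251.9   1.4  15.2] rot err [-0.001  0.001 -0.001] F gun [-0.22 -5.27  1.24] w 0.078 gf 39.1
```

send_rows --moves '[{"x":-0.0016,"y":0.001,"z":0,"rx":0,"ry":0,"rz":0,"hand":0},{"x":-0.0016,"y":0.001,"z":0,"rx":0,"ry":0,"rz":0,"hand":0},{"x":-0.0016,"y":0,"z":0,"rx":0,"ry":0,"rz":0,"hand":0},{"x":-0.0016,"y":0,"z":0,"rx":0,"ry":0,"rz":0,"hand":0}]'

```text
t: 14.1
eef_pos: [0.6747, -0.1221, 0.2389]
orientation: [-0.103, 0.889, 0.378, 0.238]
wrist_force: [1.4, -1.6, 4.6]
grip_width: 0.08
grip_force: 39.4
```

```bash
python3 - <<'E'
from h import *
loc()
E
```

```text
t 14.1 gunloc mm [248.4   1.3  15.2] rot err [-0.004 -0.001  0.001] F gun [ 2.21 -2.11  4.06] w 0.08 gf 39.4
```

send_rows --moves '[{"x":-0.0016,"y":0.0005,"z":0,"rx":0,"ry":0,"rz":0,"hand":0},{"x":-0.0016,"y":0.0005,"z":0,"rx":0,"ry":0,"rz":0,"hand":0},{"x":-0.0016,"y":0,"z":0,"rx":0,"ry":0,"rz":0,"hand":0},{"x":-0.0016,"y":0,"z":0,"rx":0,"ry":0,"rz":0,"hand":0}]'

```text
t: 14.5
eef_pos: [0.6717, -0.1254, 0.2363]
orientation: [-0.103, 0.889, 0.378, 0.238]
wrist_force: [-0.7, -0.6, 6.5]
grip_width: 0.075
grip_force: 39.7
```

send_rows --moves '[{"x":-0.0016,"y":0,"z":-0.0006,"rx":0,"ry":0,"rz":0,"hand":0},{"x":-0.0016,"y":0,"z":-0.0006,"rx":0,"ry":0,"rz":0,"hand":0},{"x":-0.0016,"y":0,"z":0,"rx":0,"ry":0,"rz":0,"hand":0},{"x":-0.0016,"y":0,"z":0,"rx":0,"ry":0,"rz":0,"hand":0}]'

```text
t: 14.9
eef_pos: [0.6681, -0.1291, 0.2334]
orientation: [-0.104, 0.889, 0.378, 0.237]
wrist_force: [0.4, 1.7, 2.6]
grip_width: 0.08
grip_force: 39.3
```

```bash
python3 - <<'E'
from h import *
loc()
E
```

```text
t 14.9 gunloc mm [237.3   1.2  15.2] rot err [-0.006  0.     0.   ] F gun [2.6  0.86 1.48] w 0.08 gf 39.3
```

Friction alone, about 2.6 N, after 39 mm of travel. I'll continue.

send_rows --moves '[{"x":-0.0016,"y":0,"z":0,"rx":-0.0008,"ry":0,"rz":0,"hand":0},{"x":-0.0016,"y":0,"z":0,"rx":-0.0008,"ry":0,"rz":0,"hand":0},{"x":-0.0016,"y":0,"z":0,"rx":0,"ry":0,"rz":0,"hand":0},{"x":-0.0016,"y":0,"z":0,"rx":0,"ry":0,"rz":0,"hand":0}]'

```text
t: 15.3
eef_pos: [0.6653, -0.1322, 0.231]
orientation: [-0.102, 0.889, 0.377, 0.238]
wrist_force: [-0.9, 2.8, 1.5]
grip_width: 0.077
grip_force: 39.2
```

send_rows --moves '[{"x":-0.0016,"y":0,"z":0,"rx":0,"ry":0,"rz":0,"hand":0},{"x":-0.0016,"y":-0.0005,"z":0,"rx":0,"ry":0,"rz":0,"hand":0},{"x":-0.0016,"y":-0.0005,"z":0,"rx":0,"ry":0,"rz":0,"hand":0},{"x":-0.0016,"y":0,"z":0,"rx":0,"ry":0,"rz":0,"hand":0}]'

```text
t: 15.7
eef_pos: [0.6619, -0.1358, 0.2282]
orientation: [-0.101, 0.889, 0.377, 0.238]
wrist_force: [1.3, 3.2, -0.6]
grip_width: 0.079
grip_force: 38.9
```

send_rows --moves '[{"x":-0.0016,"y":0,"z":0.0004,"rx":0,"ry":0,"rz":0,"hand":0},{"x":-0.0016,"y":0,"z":0,"rx":0,"ry":0,"rz":0,"hand":0},{"x":-0.0016,"y":0,"z":0,"rx":0,"ry":0,"rz":0,"hand":0},{"x":-0.0016,"y":0,"z":0,"rx":0,"ry":0,"rz":0,"hand":0}]'

```text
t: 16.1
eef_pos: [0.6589, -0.139, 0.2257]
orientation: [-0.101, 0.889, 0.377, 0.238]
wrist_force: [1.6, 2.7, -0.5]
grip_width: 0.082
grip_force: 39.0
```

```bash
python3 - <<'E'
from h import *
loc()
E
```

```text
t 16.1 gunloc mm [221.8   1.   15.3] rot err [-0.001  0.     0.   ] F gun [ 2.35  0.74 -1.92] w 0.082 gf 39.0
```

send_rows --moves '[{"x":-0.0016,"y":0,"z":0.0004,"rx":0,"ry":0,"rz":0,"hand":0},{"x":-0.0016,"y":0,"z":0.0004,"rx":0,"ry":0,"rz":0,"hand":0},{"x":-0.0016,"y":0,"z":0,"rx":0,"ry":0,"rz":0,"hand":0},{"x":-0.0016,"y":0,"z":0,"rx":0,"ry":0,"rz":0,"hand":0}]'

```text
t: 16.5
eef_pos: [0.6562, -0.1419, 0.2233]
orientation: [-0.101, 0.889, 0.377, 0.238]
wrist_force: [-2.0, 2.7, 3.6]
grip_width: 0.078
grip_force: 39.3
```

send_rows --moves '[{"x":-0.0016,"y":0,"z":0,"rx":0,"ry":0,"rz":0,"hand":0},{"x":-0.0016,"y":0,"z":0,"rx":0,"ry":0,"rz":0,"hand":0},{"x":-0.0016,"y":0,"z":0,"rx":0,"ry":0,"rz":0,"hand":0},{"x":-0.0016,"y":0,"z":0,"rx":0,"ry":0,"rz":0,"hand":0}]'

```text
t: 16.9
eef_pos: [0.6546, -0.1436, 0.222]
orientation: [-0.101, 0.889, 0.377, 0.24]
wrist_force: [1.8, 5.8, 5.0]
grip_width: 0.081
grip_force: 39.4
```

send_rows --moves '[{"x":0,"y":0,"z":0,"rx":0,"ry":0,"rz":0,"hand":0},{"x":0,"y":0,"z":0,"rx":0,"ry":0,"rz":0,"hand":0}]'

```text
t: 17.1
eef_pos: [0.6545, -0.1437, 0.2219]
orientation: [-0.101, 0.889, 0.378, 0.24]
wrist_force: [0.6, 4.9, 5.9]
grip_width: 0.082
grip_force: 39.4
```

```bash
python3 - <<'E'
from h import *
loc()
a=get_image('side')[:,:,::-1].copy();b=get_image('top')[:,:,::-1].copy();loc()
cv2.imwrite('pics/d.png',a)
cv2.imwrite('pics/m7.png',np.hstack([crop(a,325,130,80,70,5),crop(b,380,170,80,70,5)]))
E
```

```text
t 17.1 gunloc mm [214.3   0.9  15.2] rot err [ 0.001 -0.003  0.002] F gun [6.38 2.95 3.16] w 0.082 gf 39.4
t 17.2 gunloc mm [214.3   0.9  15.2] rot err [ 0.001 -0.003  0.002] F gun [6.27 3.2  1.86] w 0.08 gf 39.4
```

View pics/m7.png

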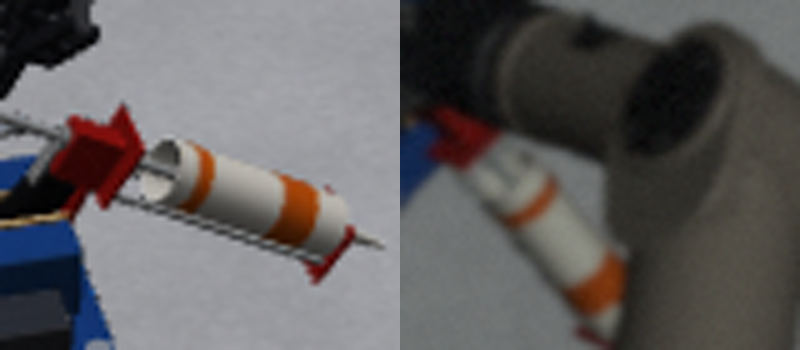

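The wide band has moved about 3 px (~8 mm) toward the front plate, and the shoulder sits against the plate near (350,235). The rod now meets resistance, so I'll press slightly more.

send_rows --moves '[{"x":-0.001,"y":0,"z":0,"rx":0,"ry":0,"rz":0,"hand":0},{"x":-0.001,"y":0,"z":0,"rx":0,"ry":0,"rz":0,"hand":0},{"x":-0.001,"y":0,"z":0,"rx":0,"ry":0,"rz":0,"hand":0},{"x":0,"y":0,"z":0,"rx":0,"ry":0,"rz":0,"hand":0}]'

```text
t: 17.6
eef_pos: [0.6541, -0.1441, 0.2216]
orientation: [-0.101, 0.888, 0.378, 0.241]
wrist_force: [3.1, 6.2, 5.5]
grip_width: 0.078
grip_force: 39.4
```

```bash
python3 - <<'E'
from h import *
loc()
b=[]
for n in('c','d'):
    im=cv2.imread(f'pics/{n}.png').astype(int)[150:195,350:400]; m=(im[...,2]>120)&(im[...,1]>45)&(im[...,1]<.65*im[...,2])&(im[...,0]<.3*im[...,2])
    k,l,s,c=cv2.connectedComponentsWithStats(m.astype(np.uint8)); i=1+s[1:,4].argmax(); b.append(c[i]); print(n,s[i],c[i])
A=proj('side',gunw(GUN,[[-.03,0,.02],[-.04,0,.02]])); print('px per mm',(A[1]-A[0])/10)
E
```

```text
t 17.6 gunloc mm [213.6   0.9  15.2] rot err [ 0.001 -0.006  0.003] F gun [8.48 2.1  1.43] w 0.078 gf 39.4
c [28 14  7  9 36] [31.30555556 18.05555556]
d [32 16  7  8 38] [34.57894737 19.28947368]
px per mm [0.22777113 0.07869623]
```

```bash
python3 - <<'E'
from h import *
q=R.from_euler('z',GUN[3])*B
def pr(x,n='side',r=.018):
    P=gunw(GUN,[x,0,0])[0]; ax=q.apply([1,0,0]); d=cam(n)[0]['xyz']-P; d-=ax*(d@ax); d/=np.linalg.norm(d); return proj(n,P+r*d)[0]
for x in(-.041,-.031,-.021): print(x,pr(x).round(2))
# rear-rim centre & shoulder if home / 10 mm up, in m7 crop coordinates
for o in(0,.01): print(o,((proj('side',gunw(GUN,[[.0725+o,0,0],[-.0725+o,0,0],[-.1225+o,0,0]]))-[325,130]+.5)*5).round(1).tolist())
# reference: same mask method on rack pictures
im=cv2.imread('pics/side0.png').astype(int)
m=(im[...,2]>120)&(im[...,1]>45)&(im[...,1]<.65*im[...,2])&(im[...,0]<.3*im[...,2]);k,l,s,c=cv2.connectedComponentsWithStats(m.astype(np.uint8))
print([(s[i].tolist(),c[i].round(1)) for i in range(1,k) if s[i][4]>25])
E
```

```text
-0.041 [384.32 173.39]
-0.031 [382.04 172.62]
-0.021 [379.74 171.84]
0 [[151.6, 169.6], [320.1, 226.6], [374.7, 245.0]]
0.01 [[139.4, 165.5], [308.9, 222.8], [363.9, 241.4]]
[([289, 255, 8, 11, 38], array([292.3, 260.1])), ([312, 264, 14, 14, 114], array([318.1, 269.9])), ([273, 283, 9, 13, 47], array([276.2, 288.5])), ([296, 293, 16, 16, 141], array([303. , 300.1]))]
```

The rim and nozzle tip lie about 7 mm beyond my predicted home position. The visible prong is offset by about the same amount, so the cartridge is home against the plate. One last light press, then I'll release.

send_rows --moves '[{"x":-0.001,"y":0,"z":0,"rx":0,"ry":0,"rz":0,"hand":0},{"x":-0.001,"y":0,"z":0,"rx":0,"ry":0,"rz":0,"hand":0},{"x":0,"y":0,"z":0,"rx":0,"ry":0,"rz":0,"hand":0}]'

```text
t: 17.9
eef_pos: [0.6537, -0.1445, 0.2213]
orientation: [-0.101, 0.888, 0.378, 0.242]
wrist_force: [4.2, 7.2, 5.2]
grip_width: 0.079
grip_force: 39.3
```

```bash
python3 -c "
from h import *
loc()"
```

```text
t 17.9 gunloc mm [213.    0.9  15.2] rot err [ 0.002 -0.007  0.003] F gun [9.63 1.99 0.44] w 0.079 gf 39.3
```

send_rows --moves '[{"x":0,"y":0,"z":0,"rx":0,"ry":0,"rz":0,"hand":0.3},{"x":0,"y":0,"z":0,"rx":0,"ry":0,"rz":0,"hand":0.4},{"x":0,"y":0,"z":0,"rx":0,"ry":0,"rz":0,"hand":0.4},{"x":0,"y":0,"z":-0.02,"rx":0,"ry":0,"rz":0,"hand":0.4},{"x":0,"y":0,"z":-0.04,"rx":0,"ry":0,"rz":0,"hand":0.4},{"x":0,"y":0,"z":-0.05,"rx":0,"ry":0,"rz":0,"hand":0.4},{"x":0,"y":0,"z":-0.05,"rx":0,"ry":0,"rz":0,"hand":0.4},{"x":0,"y":0,"z":-0.04,"rx":0,"ry":0,"rz":0,"hand":0.4},{"x":0,"y":0,"z":0,"rx":0,"ry":0,"rz":0,"hand":0.4},{"x":0,"y":0,"z":0,"rx":0,"ry":0,"rz":0,"hand":0.4}]'

```text
t: 18.9
eef_pos: [0.5948, -0.2071, 0.3567]
orientation: [-0.1, 0.89, 0.376, 0.238]
wrist_force: [-0.0, -0.0, -1.5]
grip_width: 0.396
grip_force: 0.0
```

```bash
python3 - <<'E'
from h import *
loc()
a=get_image('side')[:,:,::-1].copy()
cv2.imwrite('pics/m8.png',crop(a,280,105,140,100,5))
E
```

```text
t 18.9 gunloc mm [206.2  -0.3 175.5] rot err [ 0.002  0.001 -0.002] F gun [-0.8  -0.02 -1.28] w 0.396 gf 0.0
```

View pics/m8.png

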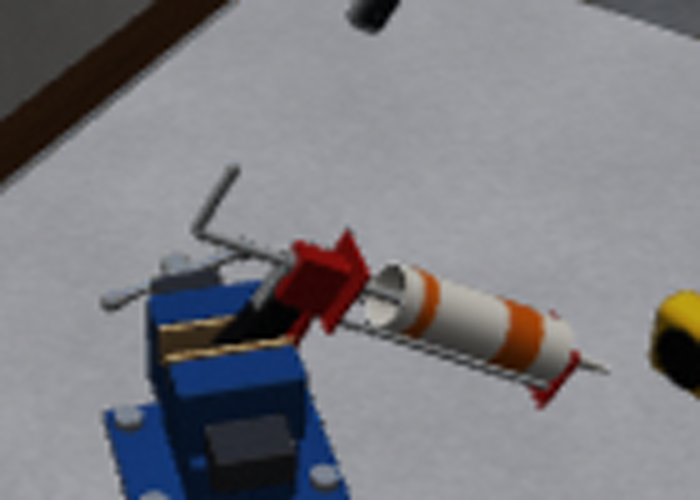

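The arm is clear, the rod runs into the barrel, and the shoulder is at the front plate near (572,360). Handing in.

```bash
python3 -c "
from station import *
print(job_done())"
```

```text
the job is handed in; nothing more can be done
None
```

The gun is loaded with the heavier cartridge (about 0.37 kg by heft): it is home against the front plate, the rod was pressed onto the piston with at most about 10 N including friction, the spent one was never moved, and the job is handed in at about 19 s.

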